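Load the toy-leg kit drawer and shut it

TASK

Get the kit drawer ready for the next class: take the two wood offcuts out of the drawer's groove and put them in the cardboard scrap box, then stand every turned leg foot-down in the groove, turned so that its square foot sits flat on the bottom between the two battens. When all the legs are in, push the drawer fully home until it seats in its catch, without disturbing the jars and the hammer.

Things in the scene. Friction and masses are not known exactly. Their poses are not given: they have to be found in the camera images.
- leg0: one of up to five alike toy-table legs of pale turned wood (some may be absent), standing on the table at the start: a square foot 36 x 36 mm and 22 mm high, above it a round shaft 22 mm in diameter up to 70 mm; about 45 g. Origin at the centre of the foot's underside, z up along the shaft, x and y square to the foot's flats (all four sides alike)
- leg1: one of up to five alike toy-table legs of pale turned wood (some may be absent), standing on the table at the start: a square foot 36 x 36 mm and 22 mm high, above it a round shaft 22 mm in diameter up to 70 mm; about 45 g. Origin at the centre of the foot's underside, z up along the shaft, x and y square to the foot's flats (all four sides alike)
- leg2: one of up to five alike toy-table legs of pale turned wood (some may be absent), standing on the table at the start: a square foot 36 x 36 mm and 22 mm high, above it a round shaft 22 mm in diameter up to 70 mm; about 45 g. Origin at the centre of the foot's underside, z up along the shaft, x and y square to the foot's flats (all four sides alike)
- leg3: one of up to five alike toy-table legs of pale turned wood (some may be absent), standing on the table at the start: a square foot 36 x 36 mm and 22 mm high, above it a round shaft 22 mm in diameter up to 70 mm; about 45 g. Origin at the centre of the foot's underside, z up along the shaft, x and y square to the foot's flats (all four sides alike)
- leg4: one of up to five alike toy-table legs of pale turned wood (some may be absent), standing on the table at the start: a square foot 36 x 36 mm and 22 mm high, above it a round shaft 22 mm in diameter up to 70 mm; about 45 g. Origin at the centre of the foot's underside, z up along the shaft, x and y square to the foot's flats (all four sides alike)
- offcut0: one of two alike blocks of pine, 28 x 55 mm and 45 mm high, about 45 g, lying in the drawer's groove at the start with the 55 mm length along the groove; origin at the centre of its underside, x across its 28 mm width, y along its length, z up
- offcut1: one of two alike blocks of pine, 28 x 55 mm and 45 mm high, about 45 g, lying in the drawer's groove at the start with the 55 mm length along the groove; origin at the centre of its underside, x across its 28 mm width, y along its length, z up
- scrapbox: open cardboard box fixed on the table, outside 140 mm (x) x 110 mm (y) and 40 mm high, walls 5 mm; origin at the centre of its underside, x and y square to its walls
- scrapbox_in (a point): centre of the scrap box's inner floor, axes as the box
- drawer (a joint): how far the drawer is open, m: 0 is fully home, 0.17 is wide open; it stands well open at the start. It slides with about 3 N of friction and stays where it is left; a sprung catch resists over the last 14 mm with up to about 10 N in all, and from about 5 mm on it pulls the drawer home
- groove (a point): middle of the bottom of the drawer's groove (20 mm above the table; moves with the drawer). The groove runs along y, 40 mm wide and 248 mm long, between two dark battens 16 mm high, 12 mm thick; x points the way the drawer closes; z up. Drawer side walls stop its ends and reach 40 mm above its bottom; the front board's inside is 55 mm from it, 55 mm high above it, 12 mm thick
- lip (a point): middle of the outer face of the dark pull lip along the top of the drawer's front board, which the drawer can be pushed by: 296 mm long, 14 mm high, 12 mm proud of the board, this point 7 mm below its top and 68 mm above the table; axes as the groove's
- cabinet: low wooden cabinet with the one drawer, fixed on the table: 240 mm deep, 300 mm wide, 115 mm high (jars on its roof to about 205 mm high, over its rear half); origin under its centre, x pointing to its back, its front plane 120 mm before the origin. The drawer opens towards -x. Things up to 79 mm above the groove's bottom pass under its roof
- jar_screws: clear jar with a black lid, 64 mm across and 85 mm high; to be left alone; origin under its centre
- jar_beads: another such jar; to be left alone; origin under its centre
- hammer: claw hammer lying on the table, handle about 0.3 m long; to be left alone; origin near the middle of its length
Not all that is in view belongs to the job. Leave any pink look-alike of the leg3 alone.

How it is judged:
By the outcome, as a careful person would: the job done as asked, in the order asked, and still so for the second after the job is handed in, with the robot touching nothing.
Of leg0, leg1, leg2, leg3, leg4 only 4 to 5 are there at a start; the rules pass over those that are not, and their reading is None.
At some moment in a run one of leg0, leg1, leg2, leg3, leg4 may be knocked a few centimetres aside while the robot is not near it.
It also fails if it takes over 192 s, if anything falls off the work surface, if the arm or the gripper's body presses on something with over 40 N, if the wrist force passes 120 N, or if a joint passes its speed limit or range.

ROBOT

A 7-joint arm with a two-finger parallel gripper is mounted at the origin on the work surface. World frame = base frame: x ahead of the robot, y to its left, z up, the work surface at z = 0. Lengths are in m, angles in rad, forces in N, time in s.
With the tool pointing down it reaches from about 0.4 to 0.85 m from the base axis. Payload 10.4 kg.
Tool frame: the origin (TCP) lies midway between the tips of the shut fingers; the grasp point (between the pads) lies 19 mm behind it (manip.hold_point_z is the distance from the TCP to the grasp point, in m); z points along the fingers, y is the line along which they close (so a half turn about z gives the same grasp; the last joint's range is limited). The gripper opens to 85 mm and grips with 20 to 120 N. Pads are 22 mm wide; open, the fingers measure 114 mm over their backs; the gripper's body (76 mm by 85 mm) begins 54 mm behind the grasp point. The pads swing forward as they close: fully open they stand 13 mm farther back than shut.
Start: joints at [1.182, 0.332, -0.065, 1.46, 0.022, 1.35, -0.088], TCP at [0.224, -0.584, 0.231] pointing down, gripper open.
Joint ranges: [-2.6, 2.6], [-0.5, 2.12], [-1.47, 1.34], [0.16, 2.42], [-1.27, 4.41], [0.06, 2.06], [-2.6, 2.6]. Speed limits (rad/s): [2.22, 2.22, 2.79, 2.79, 3.14, 3.14, 3.14].

INTERFACE

Orientations are given as a unit quaternion [x, y, z, w].
In Python, from workcell import manip, eyes, job gives the robot as it stands.
- The arm moves only by the shell command python3 -m crank 'ROWS' [FORCE]. ROWS is JSON, a list that holds one entry, the list of rows, each a list of 7 numbers: the finger opening in cm, from 0 to 8.54, then the shift along the world's x, y, z in cm, then the turn, a rotation vector about the world's x, y, z in degrees. In form: [[[hand, x, y, z, ax, ay, az], ...]]. A call has 1 to 20 rows; each row shifts and turns the commanded pose from where the row before left it; what a row does not reach is not made up. A row lasts 1/8 s, in which the tool goes at most 62.5 mm and 10.7 degrees, less where a joint would pass 70% of its speed; a pose out of reach is approached as far as the arm can. A call with a gripper value outside its range is refused whole. The fingers move at their own pace and stop on an object; FORCE is the grip in N (left out, the last holds). Time passes only in rows, so rows that do not move let the fingers close. It gives the time, the measured TCP pose, the force, the opening and the grip force at its end, in the units of the state.
- manip.get_obs(): the state, without advancing time (a new reading comes with each control period).
- eyes.camera(name): name is "side" or "top"; returns (picture, depth): 420x560x3 uint8, red, green, blue; 420x560 float32, m along the optical axis (not along the pixel's ray), 0 where there is no reading.
- eyes.camera_params(name): a dict with "fx", "fy", "cx", "cy" (pixels), "world_from_camera" (4x4, takes a point from camera to world coordinates). Camera axes: x right, y down, z forward; pixel columns grow to the right and rows downward; lengths in m; the calibration is good to about 2 mm. A picture is of the moment at which its call begins. camera_params takes no time and is no camera call.
- job.hand_in(): hands the job in; it is judged then, once.
The state is a dict: "clock": time; "joint_pos": joint angles; "joint_velocities": joint speeds; "tau": joint torques, N m; "position": TCP position; "ee_rot": TCP orientation; "ft_force": force on the tool from outside, world axes, zero at the start; "torque": the same for the moment, N m; "grip_width": opening from 0.0 (shut) to 1.0 (fully open); "grasp_force": force on a finger pad.
Only numpy, scipy, OpenCV 4.12 (cv2) and the standard library are available. Lean on these libraries where they do the work, as an engineer would, in place of code of your own. Each camera call takes 0.05 s, during which the arm holds its last target. There are 200 camera calls.

## Working session

There is one attempt and no reset: what is moved stays moved. The work goes in short steps, Python scripts to look and compute and a shell command to move; the robot and the scene stay as the last step left them, time stands still between calls to the robot, and variables do not carry over. Pictures are saved under pics/ and viewed, at most 14 in all, crops included, and the job is handed in when it is done.

```bash
mkdir -p pics; ls; python3 - <<'E'
from workcell import manip, eyes, job
import cv2, numpy as np
o=manip.get_obs(); print(o['clock'],o['position'],o['ee_rot'],o['grip_width'])
for n in('top','side'):
    p,d=eyes.camera(n); cv2.imwrite(f'pics/{n}0.png',p[:,:,::-1]); np.save(f'pics/{n}0.npy',d)
    c=eyes.camera_params(n); print(n,c['fx'],c['fy'],c['cx'],c['cy'],np.round(c['world_from_camera'],3).tolist())
E
```

```text
pics
0.0 [ 0.22342341 -0.58327694  0.23049203] [ 9.83316679e-01  1.81900445e-01 -1.66758295e-04 -7.13151374e-04] 0.9997556267999991
top 524.6499217239979 524.6499217239979 266.80825343704674 209.02403174063144 [[-0.007, -0.984, 0.177, 0.362], [-1.0, 0.003, -0.024, 0.032], [0.024, -0.178, -0.984, 1.394], [0.0, 0.0, 0.0, 1.0]]
side 417.64037509777893 417.64037509777893 287.0102275545766 208.39163198013176 [[-0.966, -0.111, 0.234, 0.375], [-0.258, 0.46, -0.849, 0.878], [-0.014, -0.881, -0.473, 0.567], [0.0, 0.0, 0.0, 1.0]]
```

View pics/top0.png

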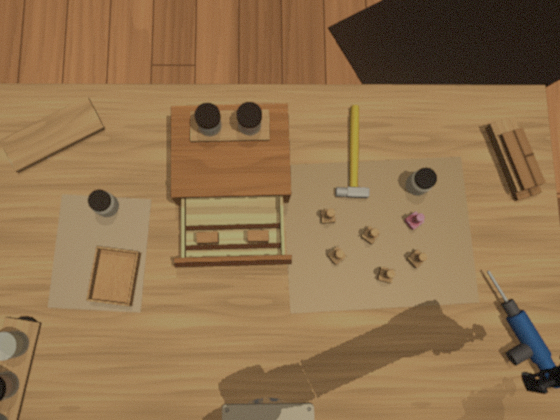

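View pics/side0.png

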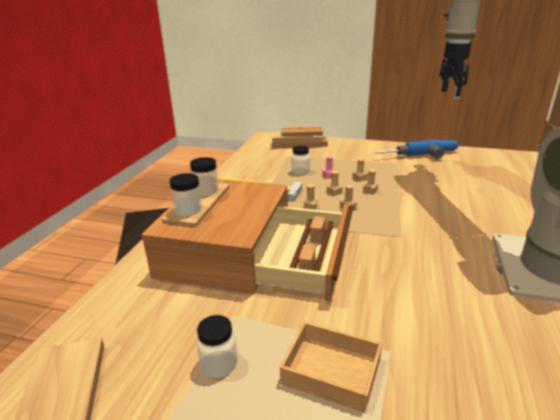

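```bash
cat > h.py <<'E'
from workcell import manip, eyes, job
import cv2, numpy as np
def cloud(n,d):
    c=eyes.camera_params(n); v,u=np.mgrid[0:420,0:560]
    P=np.stack([(u-c['cx'])/c['fx']*d,(v-c['cy'])/c['fy']*d,d],-1)
    T=c['world_from_camera']; return P@T[:3,:3].T+T[:3,3]
def ortho(n,p,z,x0,x1,y0,y1,s):
    # rectified view of the plane at z: image up=+x, left=+y, s px/m
    c=eyes.camera_params(n); W=np.linalg.inv(c['world_from_camera'])
    w,h=int((y1-y0)*s),int((x1-x0)*s); r,q=np.mgrid[0:h,0:w]
    X=np.stack([x1-r/s,y1-q/s,np.full(r.shape,z)],-1)@W[:3,:3].T+W[:3,3]
    m=np.stack([X[...,0]/X[...,2]*c['fx']+c['cx'],X[...,1]/X[...,2]*c['fy']+c['cy']],-1).astype(np.float32)
    return cv2.remap(p,m[...,0],m[...,1],cv2.INTER_CUBIC)
def blobs(n,d,box,zlo,zhi,minpx=8):
    P=cloud(n,d); x0,x1,y0,y1=box
    m=(d>0)&(P[...,0]>x0)&(P[...,0]<x1)&(P[...,1]>y0)&(P[...,1]<y1)&(P[...,2]>zlo)&(P[...,2]<zhi)
    k,l=cv2.connectedComponents(m.astype(np.uint8)); out=[]
    for i in range(1,k):
        q=P[l==i]
        if len(q)>=minpx: out.append((q,np.argwhere(l==i).mean(0)[::-1]))
    return out
def show(name,im,grid=None):
    cv2.imwrite('pics/'+name,im[:,:,::-1])
E
python3 - <<'E'
from h import *
d=np.load('pics/top0.npy'); p=cv2.imread('pics/top0.png')[:,:,::-1]
def rep(t,box,a,b):
    print(t)
    for q,c in blobs('top',d,box,a,b): print(len(q),np.round(c),np.round(np.r_[(q.min(0)+q.max(0))/2,q.mean(0),np.ptp(q,axis=0)],3))
rep('legs',(0.3,0.65,-0.5,-.02),.055,.08)
rep('off',(0.3,0.62,0,.35),.055,.08)
rep('box',(0.2,0.6,.3,.6),.03,.05)
rep('cab',(0.3,0.9,-.05,.35),.10,.125)
show('legs1.png',ortho('top',p,.022,.28,.48,-.42,-.08,2300))
x=ortho('top',p,.065,.28,.5,.0,.32,2300); show('draw1.png',x)
E
```

```text
legs
319 [282. 243.] [ 0.549 -0.041  0.068  0.516 -0.04   0.067  0.178  0.041  0.025]
14 [286. 198.] [ 0.633 -0.053  0.064  0.631 -0.052  0.063  0.007  0.014  0.016]
66 [330. 213.] [ 0.592 -0.164  0.067  0.591 -0.163  0.068  0.022  0.021  0.02 ]
70 [419. 218.] [ 0.578 -0.394  0.065  0.577 -0.394  0.068  0.021  0.02   0.021]
67 [374. 233.] [ 0.539 -0.275  0.066  0.539 -0.274  0.068  0.021  0.021  0.019]
67 [339. 254.] [ 0.486 -0.184  0.066  0.485 -0.184  0.068  0.021  0.02   0.016]
70 [422. 257.] [ 0.477 -0.395  0.067  0.476 -0.395  0.068  0.021  0.022  0.023]
72 [390. 274.] [ 0.434 -0.312  0.066  0.434 -0.311  0.068  0.021  0.021  0.02 ]
off
1052 [214. 257.] [0.537 0.117 0.067 0.48  0.132 0.072 0.166 0.231 0.025]
220 [256. 236.] [0.533 0.025 0.064 0.532 0.025 0.064 0.027 0.049 0.016]
246 [206. 237.] [0.53  0.153 0.064 0.53  0.153 0.064 0.028 0.054 0.014]
box
23 [106. 214.] [0.595 0.419 0.04  0.594 0.416 0.041 0.009 0.032 0.019]
454 [112. 276.] [0.434 0.395 0.038 0.434 0.395 0.038 0.15  0.126 0.016]
cab
136 [227. 108.] [0.852 0.1   0.117 0.857 0.1   0.115 0.03  0.061 0.016]
8001 [228. 160.] [0.747 0.097 0.113 0.719 0.096 0.115 0.247 0.294 0.025]
15 [222. 118.] [0.825 0.111 0.122 0.826 0.111 0.124 0.018 0.013 0.005]
26 [231. 119.] [0.824 0.088 0.123 0.823 0.088 0.124 0.022 0.018 0.003]
13 [232. 126.] [0.808 0.088 0.122 0.806 0.087 0.123 0.016 0.018 0.005]
9 [229. 128.] [0.801 0.096 0.123 0.799 0.095 0.123 0.013 0.013 0.003]
8 [221. 130.] [0.796 0.116 0.123 0.796 0.114 0.123 0.013 0.008 0.005]
8 [265. 130.] [0.796 0.005 0.123 0.795 0.004 0.124 0.008 0.013 0.003]
12 [236. 132.] [0.79  0.074 0.123 0.789 0.075 0.124 0.01  0.015 0.003]
10 [264. 134.] [0.786 0.006 0.123 0.785 0.006 0.124 0.007 0.015 0.004]
```

```bash
python3 -c "
from h import *
d=np.load('pics/top0.npy');P=cloud('top',d)
for u in (195,207,232,258,270,278): print(u,[(v,*np.round(P[v,u],3)) for v in range(196,268,4)])
"
```

```text
195 [(196, np.float64(0.626), np.float64(0.178), np.float64(0.115)), (200, np.float64(0.636), np.float64(0.189), np.float64(0.016)), (204, np.float64(0.625), np.float64(0.189), np.float64(0.018)), (208, np.float64(0.613), np.float64(0.188), np.float64(0.021)), (212, np.float64(0.603), np.float64(0.188), np.float64(0.02)), (216, np.float64(0.592), np.float64(0.188), np.float64(0.017)), (220, np.float64(0.58), np.float64(0.187), np.float64(0.026)), (224, np.float64(0.57), np.float64(0.187), np.float64(0.022)), (228, np.float64(0.557), np.float64(0.185), np.float64(0.039)), (232, np.float64(0.55), np.float64(0.188), np.float64(0.016)), (236, np.float64(0.539), np.float64(0.187), np.float64(0.019)), (240, np.float64(0.528), np.float64(0.186), np.float64(0.025)), (244, np.float64(0.518), np.float64(0.187), np.float64(0.016)), (248, np.float64(0.506), np.float64(0.185), np.float64(0.031)), (252, np.float64(0.497), np.float64(0.187), np.float64(0.016)), (256, np.float64(0.486), np.float64(0.186), np.float64(0.018)), (260, np.float64(0.471), np.float64(0.18), np.float64(0.076)), (264, np.flo
[... 5129 characters left out ...]
.float64(0.568), np.float64(-0.031), np.float64(0.035)), (228, np.float64(0.558), np.float64(-0.031), np.float64(0.025)), (232, np.float64(0.548), np.float64(-0.031), np.float64(0.023)), (236, np.float64(0.538), np.float64(-0.031), np.float64(0.019)), (240, np.float64(0.527), np.float64(-0.031), np.float64(0.02)), (244, np.float64(0.515), np.float64(-0.03), np.float64(0.039)), (248, np.float64(0.506), np.float64(-0.031), np.float64(0.023)), (252, np.float64(0.496), np.float64(-0.031), np.float64(0.02)), (256, np.float64(0.48), np.float64(-0.028), np.float64(0.079)), (260, np.float64(0.47), np.float64(-0.028), np.float64(0.073)), (264, np.float64(0.46), np.float64(-0.028), np.float64(0.076))]
```

```bash
python3 - <<'E'
from h import *
d=np.load('pics/top0.npy'); p=cv2.imread('pics/top0.png')[:,:,::-1]
a=ortho('top',p,.011,.405,.63,-.43,-.13,2500); show('legs2.png',a)
b=ortho('top',p,.036,.44,.64,-.06,.26,2400); show('draw2.png',b)
q=np.vstack([q for q,c in blobs('top',d,(0.6,0.9,-.1,.35),.105,.122,2000)])
r=cv2.minAreaRect((q[:,:2]*1000).astype(np.float32)); print(r)
q=[q for q,c in blobs('top',d,(0.2,0.6,.3,.6),.03,.05,200)][0]
print(cv2.minAreaRect((q[:,:2]*1000).astype(np.float32)))
P=cloud('top',d)
# line fits: front edge of roof, battens
m=(P[...,2]>.105)&(P[...,2]<.12)&(P[...,1]>-.03)&(P[...,1]<.23)&(P[...,0]<.7)
for u in (185,200,215,230,245,260,275):
    v=np.where(m[:,u])[0]; print(u,np.round(P[v.max(),u],3))
E
```

```text
((746.5579223632812, 91.6316146850586), (241.69482421875, 299.0120849609375), 1.4729260206222534)
((435.17706298828125, 395.0361022949219), (112.21987915039062, 140.08868408203125), 82.3753433227539)
185 [0.624 0.203 0.114]
200 [0.627 0.166 0.112]
215 [0.626 0.128 0.115]
230 [0.627 0.091 0.112]
245 [0.629 0.054 0.115]
260 [0.628 0.017 0.106]
275 [ 0.629 -0.021  0.112]
```

View pics/legs2.png

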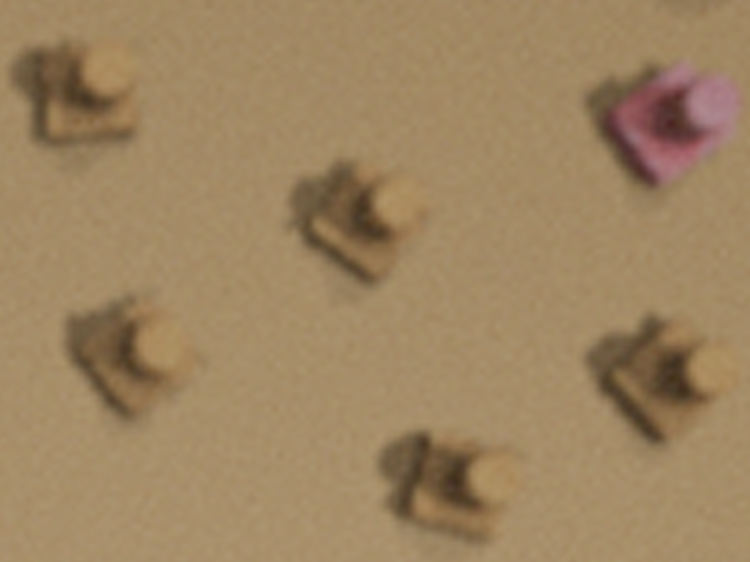

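View pics/draw2.png

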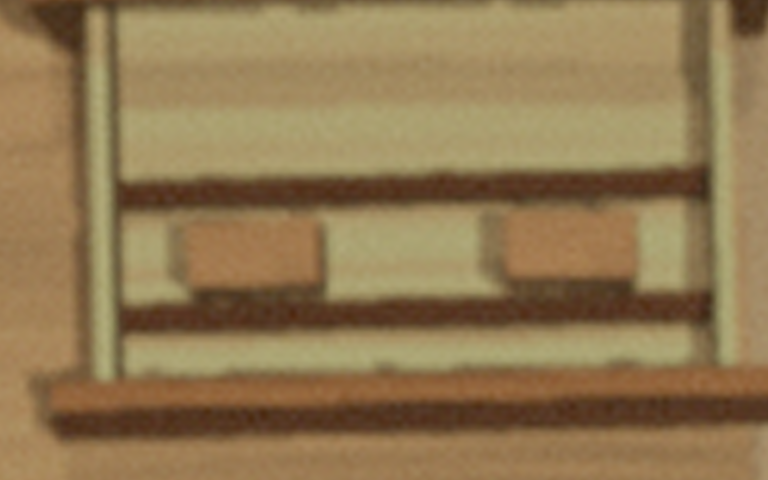

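Five pale legs show in legs2.png, at crop centres A(85,95), B(350,215), C(135,360), D(450,485) and E(660,380), with the pink one at (670,120). In draw2.png the battens are at rows ~189 and ~312, which puts the groove centre near (0.535, 0.087) with a yaw of about 1.3°. The offcuts are at crop (252,252) and (570,245). I'll start with offcut A.

```bash
python3 -m crank '[[[6,1.9,4.6,-0.5,0,0,10],[6,1.9,4.6,-0.5,0,0,10],[6,1.9,4.6,-0.5,0,0,10],[6,1.9,4.6,-0.5,0,0,10],[6,1.9,4.6,-0.5,0,0,10],[6,1.9,4.6,-0.5,0,0,10],[6,1.9,4.6,-0.5,0,0,10],[6,1.9,4.6,-0.5,0,0,0.3],[6,1.9,4.6,-0.5,0,0,0],[6,1.9,4.6,-0.5,0,0,0],[6,1.9,4.6,-0.5,0,0,0],[6,1.9,4.6,-0.5,0,0,0],[6,1.9,4.6,-0.5,0,0,0],[6,1.9,4.6,-0.5,0,0,0],[6,1.9,4.6,-0.5,0,0,0],[6,1.9,4.6,-0.5,0,0,0],[6,0,0,0,0,0,0]]]' 30
```

```text
clock: 2.22
position: [0.5271, 0.1566, 0.1505]
ee_rot: [0.697, 0.717, 0.0, -0.002]
ft_force: [-1.0, -0.4, 0.9]
grip_width: 0.698
grasp_force: 0.0
```

```bash
python3 -m crank '[[[6,0.2,0,-3,0,0,0],[6,0,0,-3,0,0,0],[6,0,0,-2,0,0,0],[6,0,0,0,0,0,0],[6,0,0,0,0,0,0]]]' 30
```

```text
clock: 2.85
position: [0.5302, 0.1524, 0.0724]
ee_rot: [0.699, 0.715, 0.001, 0.0]
ft_force: [-0.3, -0.0, -0.2]
grip_width: 0.704
grasp_force: 0.0
```

```bash
python3 -m crank '[[[6,0,0,-2,0,0,0],[6,0,0,-1.1,0,0,0],[6,0,0,0,0,0,0],[2,0,0,0,0,0,0],[2,0,0,0,0,0,0],[2,0,0,0,0,0,0],[2,0,0,0,0,0,0]]]' 30
```

```text
clock: 3.72
position: [0.53, 0.1525, 0.0409]
ee_rot: [0.699, 0.715, 0.0, 0.0]
ft_force: [-0.5, -0.5, 5.0]
grip_width: 0.318
grasp_force: 32.0
```

```bash
python3 -m crank '[[[2,0,0,2,0,0,0],[2,0,0,4,0,0,0],[2,0,0,2,0,0,0],[2,-1.1,4,0,0,0,-2],[2,-1.1,4,0,0,0,-2],[2,-1.1,4,0,0,0,-2],[2,-1.1,4,0,0,0,-2.9],[2,-1.1,4,0,0,0,0],[2,-1.2,3.85,0,0,0,0],[2,0,0,-3,0,0,0],[2,0,0,-3,0,0,0],[2,0,0,-1.8,0,0,0],[2,0,0,0,0,0,0],[2,0,0,-1,0,0,0],[2,0,0,0,0,0,0]]]'
```

```text
clock: 5.6
position: [0.4627, 0.3907, 0.0324]
ee_rot: [0.753, 0.658, 0.0, 0.0]
ft_force: [-1.4, 0.7, -0.3]
grip_width: 0.324
grasp_force: 31.4
```

```bash
python3 -m crank '[[[2,0,0,-0.5,0,0,0],[3.6,0,0,0,0,0,0],[3.6,0,0,0,0,0,0],[3.6,0,0,2,0,0,0],[3.6,0,0,3.5,0,0,0],[6,0,0,3,0,0,0],[6,0.8,-4.6,0,0,0,2],[6,0.9,-4.6,0,0,0,2],[6,0.9,-4.6,0,0,0,2],[6,0.9,-4.6,0,0,0,2.9],[6,0.9,-4.6,0,0,0,0],[6,0.9,-4.6,0,0,0,0],[6,0.9,-4.6,0,0,0,0],[6,0.7,-4.4,0,0,0,0],[6,0,0,-3,0,0,0],[6,0,0,-2,0,0,0],[6,0,0,0,0,0,0],[6,0,0,0,0,0,0]]]'
python3 -c "
from h import *
d=eyes.camera('top');show('t2.png',d[0])
for q,c in blobs('top',d[1],(0.3,.6,.3,.5),.043,.08): print(len(q),q.mean(0),np.ptp(q,axis=0))"
```

```text
clock: 7.85
position: [0.532, 0.0258, 0.0633]
ee_rot: [0.699, 0.715, 0.0, 0.0]
ft_force: [-0.4, -0.3, 0.1]
grip_width: 0.701
grasp_force: 0.0
61 [0.59543144 0.4229627  0.05709925] [0.00885913 0.0399114  0.03507116]
239 [0.46167408 0.39080545 0.04904096] [0.03103831 0.05603083 0.01555576]
```

```bash
python3 -m crank '[[[6,0,0,-2.2,0,0,0],[6,0,0,0,0,0,0],[2,0,0,0,0,0,0],[2,0,0,0,0,0,0],[2,0,0,0,0,0,0],[2,0,0,0,0,0,0]]]' && python3 -m crank '[[[2,0,0,2,0,0,0],[2,0,0,4,0,0,0],[2,0,0,2,0,0,0],[2,-1.5,4.6,0,0,0,-2],[2,-1.5,4.6,0,0,0,-2],[2,-1.6,4.6,0,0,0,-2],[2,-1.6,4.6,0,0,0,-2.9],[2,-1.6,4.6,0,0,0,0],[2,-1.6,4.6,0,0,0,0],[2,-1.6,4.6,0,0,0,0],[2,-1.5,5.1,0,0,0,0],[2,0,0,-3,0,0,0],[2,0,0,-3,0,0,0],[2,0,0,-1.8,0,0,0],[2,0,0,0,0,0,0],[2,0,0,-1.4,0,0,0],[2,0,0,0,0,0,0]]]'
```

```text
clock: 8.65
position: [0.5322, 0.025, 0.0414]
ee_rot: [0.699, 0.715, 0.0, 0.001]
ft_force: [-2.1, -0.5, 8.1]
grip_width: 0.32
grasp_force: 31.9
clock: 10.78
position: [0.4065, 0.3975, 0.0279]
ee_rot: [0.753, 0.658, -0.0, 0.0]
ft_force: [0.2, 0.7, -0.9]
grip_width: 0.321
grasp_force: 31.2
```

```bash
python3 -m crank '[[[3.6,0,0,0,0,0,0],[3.6,0,0,0,0,0,0],[3.6,0,0,2,0,0,0],[3.6,0,0,4,0,0,0],[6,0,0,4.2,0,0,0],[6,0.6,-4.5,0,0,0,-5],[6,0.6,-4.5,0,0,0,-5],[6,0.6,-4.5,0,0,0,-5],[6,0.6,-4.5,0,0,0,-5],[6,0.6,-4.5,0,0,0,-5],[6,0.6,-4.5,0,0,0,-5],[6,0.6,-4.5,0,0,0,-5],[6,0.6,-4.5,0,0,0,-5],[6,0.6,-4.5,0,0,0,-1.4],[6,0.6,-4.5,0,0,0,0],[6,0.6,-4.5,0,0,0,0],[6,0.6,-4.5,0,0,0,0],[6,0.75,-4.15,0,0,0,0],[6,0,0,0,0,0,0],[6,0,0,0,0,0,0]]]'
cat >> h.py <<'E'
def look(name=None):
    p,d=eyes.camera('top')
    if name: show(name,p)
    print('box',[np.round(q.mean(0)[:2],3) for q,c in blobs('top',d,(.37,.5,.33,.46),.043,.08)])
    for b in ((.38,.66,-.46,-.085),(.5,.57,-.05,.22)):
        for q,c in blobs('top',d,b,.06,.096,20): print(len(q),np.round(c),np.round(np.r_[(q.min(0)+q.max(0))[:2]/2,q.mean(0)],4))
    o=manip.get_obs(); print(o['clock'],o['position'],o['ee_rot'])
    return p,d
E
python3 -c "
from h import *
look('t3.png')"
```

```text
clock: 13.28
position: [0.4865, -0.1828, 0.1313]
ee_rot: [0.937, 0.35, 0.001, 0.0]
ft_force: [0.2, -1.2, 0.1]
grip_width: 0.703
grasp_force: 0.0
box [array([0.462, 0.39 ]), array([0.405, 0.394])]
65 [424. 188.] [ 0.6554 -0.4107  0.6551 -0.4085  0.0773]
63 [330. 213.] [ 0.5919 -0.1638  0.5911 -0.1635  0.0684]
65 [419. 218.] [ 0.5779 -0.3941  0.5777 -0.3939  0.0686]
68 [422. 257.] [ 0.4767 -0.3952  0.4763 -0.3945  0.0691]
13.325 [ 0.48642174 -0.18235727  0.13114891] [9.36513319e-01 3.50631671e-01 4.75401302e-04 8.69372963e-05]
```

```bash
python3 -m crank '[[[6,0,-0.15,-4,0,0,0],[6,0,0,-4,0,0,0],[6,0,0,-3,0,0,0],[6,0,0,-1,0,0,0],[6,0,0,0,0,0,0],[6,0,0,-0.5,0,0,0],[3,0,0,0,0,0,0],[3,0,0,0,0,0,0],[3,0,0,0,0,0,0],[3,0,0,0,0,0,0]]]' 20
```

```text
clock: 14.58
position: [0.4865, -0.1854, 0.006]
ee_rot: [0.937, 0.35, 0.0, 0.0]
ft_force: [-2.5, 0.2, 7.5]
grip_width: 0.42
grasp_force: 19.8
```

```bash
python3 -m crank '[[[4.6,0,0,0,0,0,0],[4.6,0,0,0,0,0,0],[4.6,0,0,1.4,0,0,0],[4.6,0,0,1.4,0,0,0],[1.5,0,0,0,0,0,0],[1.5,0,0,0,0,0,0],[1.5,0,0,0,0,0,0],[1.5,0,0,0,0,0,0],[1.5,0,0,0,0,0,0]]]' 40 && python3 -m crank '[[[1.5,0,0,2,0,0,0],[1.5,0,0,4,0,0,0],[1.5,0,0,3.6,0,0,0],[1.5,0.5,3,0,0,0,6],[1.5,0.5,4.5,0,0,0,8],[1.5,0.5,4.5,0,0,0,8],[1.5,0.5,4.5,0,0,0,8],[1.5,0.5,4.5,0,0,0,8],[1.5,0.5,4.5,0,0,0,8],[1.5,0.5,4.5,0,0,0,4.3],[1.5,0.5,4.5,0,0,0,0],[1.5,0.66,2.3,0,0,0,0],[1.5,0,0,0,0,0,0],[1.5,0,0,-2.5,0,0,0],[1.5,0,0,-1,0,0,0],[1.5,0,0,0,0,0,0]]]'; python3 -c "
from h import *
p,d=eyes.camera('side'); show('s3.png',cv2.resize(p[200:310,230:390],None,fx=4,fy=4,interpolation=cv2.INTER_CUBIC))
look()"
```

```text
clock: 15.7
position: [0.4867, -0.1855, 0.0343]
ee_rot: [0.937, 0.35, 0.0, 0.001]
ft_force: [-3.4, -0.1, 13.6]
grip_width: 0.247
grasp_force: 38.6
clock: 17.7
position: [0.5323, 0.1819, 0.0937]
ee_rot: [0.7, 0.715, -0.001, -0.0]
ft_force: [0.5, 0.1, -0.4]
grip_width: 0.244
grasp_force: 39.2
box [array([0.461, 0.39 ]), array([0.405, 0.395])]
68 [424. 187.] [ 0.655  -0.4096  0.6554 -0.4083  0.0782]
62 [330. 213.] [ 0.5914 -0.1636  0.5914 -0.1635  0.0684]
64 [419. 218.] [ 0.5776 -0.3945  0.5774 -0.3938  0.069 ]
61 [374. 232.] [ 0.5398 -0.2755  0.5399 -0.2746  0.0694]
66 [422. 257.] [ 0.4767 -0.3942  0.4763 -0.395   0.0689]
67 [390. 274.] [ 0.4341 -0.3119  0.4341 -0.3112  0.0692]
17.8 [0.53298051 0.18257622 0.09491666] [6.99490896e-01 7.14641449e-01 2.45950944e-04 1.57357882e-04]
```

View pics/s3.png

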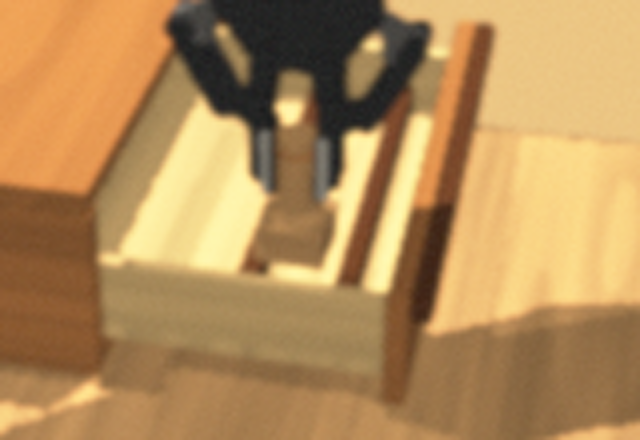

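The leg's foot (crop 293,230) is square to the groove and above the gap between the battens (about 255 and 365). Lowering it now.

```bash
python3 -m crank '[[[1.5,0.01,0.04,-1.5,0,0,0],[1.5,0,0,-1,0,0,0],[1.5,0,0,-0.8,0,0,0],[1.5,0,0,-0.4,0,0,0],[1.5,0,0,-0.2,0,0,0],[1.5,0,0,0,0,0,0],[1.5,0,0,0,0,0,0]]]'
```

```text
clock: 18.68
position: [0.533, 0.1833, 0.0556]
ee_rot: [0.699, 0.715, 0.0, 0.0]
ft_force: [-0.5, 1.9, -0.5]
grip_width: 0.248
grasp_force: 39.2
```

```bash
python3 -m crank '[[[1.5,0,0,-0.1,0,0,0],[3.2,0,0,0,0,0,0],[3.2,0,0,0,0,0,0],[3.2,0,0,2,0,0,0],[3.2,0,0,4,0,0,0],[6,0,0,2.5,0,0,0],[6,0.65,-3.9,0,0,0,-9.7],[6,0.65,-3.9,0,0,0,-9.7],[6,0.65,-3.9,0,0,0,-9.7],[6,0.65,-3.9,0,0,0,-9.7],[6,0.65,-3.9,0,0,0,-9.7],[6,0.65,-3.9,0,0,0,-9.7],[6,0.65,-3.9,0,0,0,-9.7],[6,0.65,-3.9,0,0,0,-9.7],[6,0.67,-3.5,0,0,0,-9.7],[6,0,0,0,0,0,0],[6,0,0,0,0,0,0],[6,0,0,0,0,0,0]]]'; python3 -c "
from h import *
p,d=look(); show('t4.png',ortho('top',p,.09,.44,.64,-.06,.26,2400))"
```

```text
clock: 20.92
position: [0.5917, -0.1622, 0.1399]
ee_rot: [0.999, 0.036, 0.0, -0.0]
ft_force: [0.4, 0.6, 0.7]
grip_width: 0.704
grasp_force: 0.0
box [array([0.462, 0.39 ]), array([0.405, 0.395])]
64 [424. 187.] [ 0.6556 -0.4106  0.6556 -0.4093  0.0782]
45 [329. 214.] [ 0.5886 -0.1626  0.5889 -0.1617  0.0679]
64 [419. 218.] [ 0.5778 -0.3939  0.5776 -0.3939  0.0687]
68 [422. 257.] [ 0.4768 -0.396   0.4761 -0.3949  0.0683]
73 [194. 236.] [0.5304 0.1838 0.5298 0.1828 0.0866]
20.975 [ 0.59165523 -0.16241276  0.13979201] [ 9.99358691e-01  3.58067227e-02  2.46858272e-04 -1.57925930e-04]
```

View pics/t4.png

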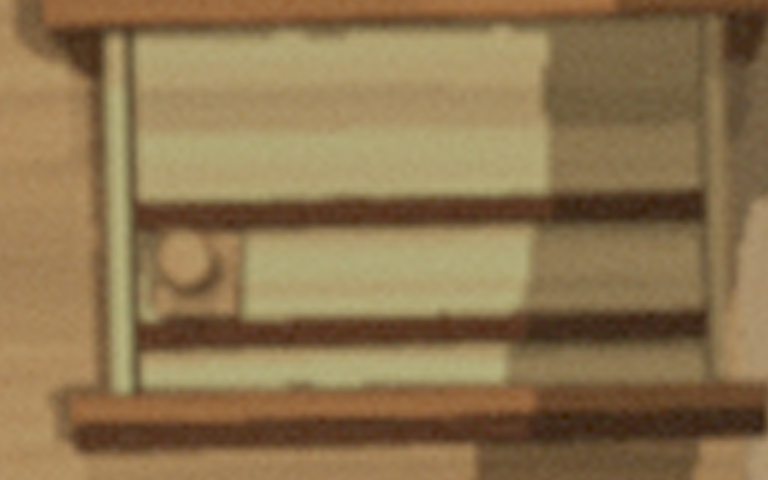

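Leg 1 is seated square between the battens, with its top at crop (187,258). Next is leg A.

```bash
python3 -m crank '[[[6,0,-0.1,-4,0,0,0],[6,0,0,-4,0,0,0],[6,0,0,-3.5,0,0,0],[6,0,0,-1.3,0,0,0],[6,0,0,-0.6,0,0,0],[6,0,0,0,0,0,0],[3,0,0,0,0,0,0],[3,0,0,0,0,0,0],[3,0,0,0,0,0,0],[3,0,0,0,0,0,0]]]' 20 && python3 -m crank '[[[4.6,0,0,0,0,0,0],[4.6,0,0,0,0,0,0],[4.6,0,0,1.4,0,0,0],[4.6,0,0,1.4,0,0,0],[1.5,0,0,0,0,0,0],[1.5,0,0,0,0,0,0],[1.5,0,0,0,0,0,0],[1.5,0,0,0,0,0,0],[1.5,0,0,0,0,0,0]]]' 40
```

```text
clock: 22.22
position: [0.5923, -0.1649, 0.0066]
ee_rot: [0.999, 0.034, 0.001, 0.0]
ft_force: [-1.7, 0.6, 6.1]
grip_width: 0.411
grasp_force: 21.3
clock: 23.35
position: [0.5922, -0.165, 0.0345]
ee_rot: [0.999, 0.034, 0.001, 0.0]
ft_force: [-1.9, -0.1, 11.0]
grip_width: 0.248
grasp_force: 38.7
```

```bash
python3 -m crank '[[[1.5,0,0,2,0,0,0],[1.5,0,0,4,0,0,0],[1.5,0,0,3.6,0,0,0],[1.5,-0.6,3,0,0,0,9.7],[1.5,-0.65,3.4,0,0,0,9.7],[1.5,-0.65,3.4,0,0,0,9.7],[1.5,-0.65,3.4,0,0,0,9.7],[1.5,-0.65,3.4,0,0,0,9.7],[1.5,-0.65,3.4,0,0,0,9.7],[1.5,-0.65,3.4,0,0,0,9.7],[1.5,-0.65,3.4,0,0,0,9.7],[1.5,-0.65,3.2,0,0,0,9.8],[1.5,0,0,0,0,0,0],[1.5,0,0,-2.5,0,0,0],[1.5,0,0,-1,0,0,0],[1.5,0,0,0,0,0,0],[1.5,0,0,0,0,0,0]]]'
```

```text
clock: 25.48
position: [0.5339, 0.1352, 0.0951]
ee_rot: [0.699, 0.715, 0.0, 0.0]
ft_force: [0.2, -0.1, -0.1]
grip_width: 0.245
grasp_force: 39.1
```

```bash
python3 -m crank '[[[1.5,0.03,0,-1.5,0,0,0],[1.5,0,0,-1,0,0,0],[1.5,0,0,-0.8,0,0,0],[1.5,0,0,-0.4,0,0,0],[1.5,0,0,-0.3,0,0,0],[1.5,0,0,0,0,0,0]]]' && python3 -m crank '[[[3.2,0,0,0,0,0,0],[3.2,0,0,0,0,0,0],[3.2,0,0,2,0,0,0],[3.2,0,0,4,0,0,0],[6,0,0,2.5,0,0,0],[6,0.05,-4.1,0,0,0,-4],[6,0.06,-4.1,0,0,0,-4],[6,0.06,-4.1,0,0,0,-4],[6,0.06,-4.1,0,0,0,-4],[6,0.06,-4.1,0,0,0,-4],[6,0.06,-4.1,0,0,0,-4],[6,0.06,-4.1,0,0,0,-4],[6,0.06,-4.1,0,0,0,-4],[6,0.06,-4.1,0,0,0,-4],[6,0.06,-4.1,0,0,0,-4.3],[6,0,0,0,0,0,0],[6,0,0,0,0,0,0],[6,0,0,0,0,0,0]]]'; python3 -c "
from h import *
p,d=look(); show('t5.png',p)"
```

```text
clock: 26.22
position: [0.5341, 0.1354, 0.0546]
ee_rot: [0.699, 0.715, 0.0, 0.0]
ft_force: [0.2, -0.7, -0.6]
grip_width: 0.245
grasp_force: 39.2
clock: 28.48
position: [0.5401, -0.2736, 0.1395]
ee_rot: [0.902, 0.432, 0.0, -0.0]
ft_force: [0.1, 0.4, -0.9]
grip_width: 0.706
grasp_force: 0.0
box [array([0.461, 0.39 ]), array([0.405, 0.394])]
22 [372. 231.] [ 0.5426 -0.2698  0.5427 -0.269   0.0685]
64 [373. 267.] [ 0.452  -0.2709  0.452  -0.2695  0.0688]
71 [213. 235.] [0.5321 0.1345 0.5314 0.1345 0.0867]
73 [194. 236.] [0.5305 0.1843 0.5303 0.1828 0.0866]
28.525 [ 0.54002124 -0.27369573  0.13948409] [ 9.01986415e-01  4.31764368e-01  1.83336783e-04 -5.68392821e-05]
```

```bash
python3 -m crank '[[[6,0,-0.1,-4,0,0,0],[6,0,0,-4,0,0,0],[6,0,0,-3.5,0,0,0],[6,0,0,-1.3,0,0,0],[6,0,0,-0.6,0,0,0],[6,0,0,0,0,0,0],[3,0,0,0,0,0,0],[3,0,0,0,0,0,0],[3,0,0,0,0,0,0],[3,0,0,0,0,0,0]]]' 20 && python3 -m crank '[[[4.6,0,0,0,0,0,0],[4.6,0,0,0,0,0,0],[4.6,0,0,1.4,0,0,0],[4.6,0,0,1.4,0,0,0],[1.5,0,0,0,0,0,0],[1.5,0,0,0,0,0,0],[1.5,0,0,0,0,0,0],[1.5,0,0,0,0,0,0],[1.5,0,0,0,0,0,0]]]' 40
```

```text
clock: 29.78
position: [0.5404, -0.2762, 0.0066]
ee_rot: [0.902, 0.431, 0.001, 0.001]
ft_force: [-0.4, 0.3, 6.8]
grip_width: 0.414
grasp_force: 20.9
clock: 30.9
position: [0.5403, -0.2761, 0.0344]
ee_rot: [0.902, 0.431, 0.0, 0.001]
ft_force: [-1.3, 0.0, 9.7]
grip_width: 0.25
grasp_force: 38.7
```

```bash
python3 -m crank '[[[1.5,0,0,2,0,0,0],[1.5,0,0,4,0,0,0],[1.5,0,0,3.6,0,0,0],[1.5,-0.1,3.9,0,0,0,4.5],[1.5,-0.05,4.05,0,0,0,4.5],[1.5,-0.05,4.05,0,0,0,4.5],[1.5,-0.05,4.05,0,0,0,4.5],[1.5,-0.05,4.05,0,0,0,4.5],[1.5,-0.05,4.05,0,0,0,4.5],[1.5,-0.05,4.05,0,0,0,4.5],[1.5,-0.05,4.05,0,0,0,4.5],[1.5,-0.05,4.05,0,0,0,4.2],[1.5,0,0,0,0,0,0],[1.5,0,0,-2.5,0,0,0],[1.5,0,0,-1,0,0,0],[1.5,0,0,0,0,0,0],[1.5,0,0,0,0,0,0]]]'; python3 -c "
from h import *
p,d=look(); show('t6.png',ortho('top',p,.011,.405,.63,-.43,-.13,2500))"
```

```text
clock: 33.02
position: [0.5351, 0.0872, 0.0951]
ee_rot: [0.699, 0.715, 0.0, 0.0]
ft_force: [-0.0, 0.5, -0.2]
grip_width: 0.245
grasp_force: 39.3
box [array([0.462, 0.39 ]), array([0.405, 0.395])]
59 [425. 187.] [ 0.6549 -0.41    0.6553 -0.4097  0.0786]
65 [419. 218.] [ 0.5779 -0.3937  0.5775 -0.3939  0.0687]
67 [422. 257.] [ 0.4767 -0.3951  0.4762 -0.395   0.0684]
66 [373. 267.] [ 0.4518 -0.2704  0.4518 -0.2695  0.0685]
73 [194. 236.] [0.5306 0.184  0.5304 0.1828 0.0864]
33.075 [0.53514615 0.08726271 0.09512681] [6.99382072e-01 7.14747768e-01 4.48386289e-04 3.80359545e-04]
```

View pics/t6.png

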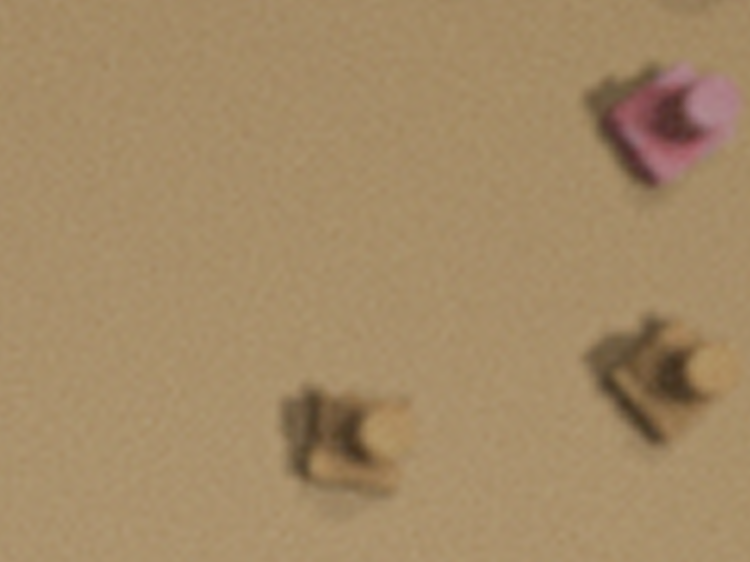

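Leg D was knocked to crop (350,440), about (0.452, -0.270), with a yaw of about -9°. E and the pink one haven't moved. I'll place leg B, then fetch D.

```bash
python3 -m crank '[[[1.5,0.02,0,-1.5,0,0,0],[1.5,0,0,-1,0,0,0],[1.5,0,0,-0.8,0,0,0],[1.5,0,0,-0.4,0,0,0],[1.5,0,0,-0.3,0,0,0],[1.5,0,0,0,0,0,0]]]' && python3 -m crank '[[[3.2,0,0,0,0,0,0],[3.2,0,0,0,0,0,0],[3.2,0,0,2,0,0,0],[3.2,0,0,4,0,0,0],[6,0,0,2.5,0,0,0],[6,-0.9,-3.9,0,0,0,-2],[6,-0.9,-4,0,0,0,-2],[6,-0.9,-4,0,0,0,-2],[6,-0.9,-4,0,0,0,-2],[6,-0.9,-4,0,0,0,-2.3],[6,-0.9,-4,0,0,0,0],[6,-1,-4,0,0,0,0],[6,-1,-4,0,0,0,0],[6,-0.9,-3.9,0,0,0,0],[6,0,0,0,0,0,0],[6,0,0,0,0,0,0],[6,0,0,0,0,0,0]]]'; python3 -c "
from h import *
p,d=look(); show('t7.png',p)"
```

```text
clock: 33.83
position: [0.5352, 0.0874, 0.0545]
ee_rot: [0.699, 0.715, 0.0, 0.0]
ft_force: [-0.1, 0.2, 0.0]
grip_width: 0.247
grasp_force: 39.3
clock: 35.95
position: [0.4525, -0.2696, 0.1399]
ee_rot: [0.76, 0.65, 0.0, 0.0]
ft_force: [-0.4, 0.0, -0.9]
grip_width: 0.702
grasp_force: 0.0
box [array([0.462, 0.391]), array([0.405, 0.394])]
58 [424. 187.] [ 0.6558 -0.41    0.6559 -0.4086  0.0784]
40 [420. 217.] [ 0.5782 -0.3946  0.5805 -0.396   0.069 ]
64 [373. 267.] [ 0.4518 -0.271   0.4516 -0.2697  0.0688]
72 [194. 236.] [0.5316 0.1844 0.5307 0.1826 0.0865]
70 [213. 235.] [0.5323 0.1345 0.5314 0.1343 0.0866]
68 [231. 235.] [0.5329 0.0888 0.5324 0.0883 0.0868]
36.0 [ 0.45241814 -0.26965295  0.13975963] [7.60009648e-01 6.49911737e-01 1.80298629e-04 1.91373516e-04]
```

```bash
python3 -m crank '[[[6,-0.05,-0.05,-4,0,0,0],[6,0,0,-4,0,0,0],[6,0,0,-3.5,0,0,0],[6,0,0,-1.3,0,0,0],[6,0,0,-0.6,0,0,0],[6,0,0,0,0,0,0],[3,0,0,0,0,0,0],[3,0,0,0,0,0,0],[3,0,0,0,0,0,0],[3,0,0,0,0,0,0]]]' 20 && python3 -m crank '[[[4.6,0,0,0,0,0,0],[4.6,0,0,0,0,0,0],[4.6,0,0,1.4,0,0,0],[4.6,0,0,1.4,0,0,0],[1.5,0,0,0,0,0,0],[1.5,0,0,0,0,0,0],[1.5,0,0,0,0,0,0],[1.5,0,0,0,0,0,0],[1.5,0,0,0,0,0,0]]]' 40
```

```text
clock: 37.25
position: [0.4521, -0.2717, 0.0064]
ee_rot: [0.761, 0.649, 0.0, 0.001]
ft_force: [-2.0, 0.2, 6.5]
grip_width: 0.419
grasp_force: 20.5
clock: 38.38
position: [0.452, -0.2717, 0.0343]
ee_rot: [0.761, 0.649, 0.0, 0.001]
ft_force: [-1.6, 1.0, 12.9]
grip_width: 0.243
grasp_force: 38.7
```

```bash
python3 -m crank '[[[1.5,0,0,2,0,0,0],[1.5,0,0,4,0,0,0],[1.5,0,0,3.6,0,0,0],[1.5,1.0,3.8,0,0,0,1.3],[1.5,1.05,3.9,0,0,0,1.3],[1.5,1.05,3.9,0,0,0,1.3],[1.5,1.05,3.9,0,0,0,1.3],[1.5,1.05,3.9,0,0,0,1.3],[1.5,1.05,3.9,0,0,0,1.3],[1.5,1.05,3.9,0,0,0,1.3],[1.5,1.15,3.85,0,0,0,1.3],[1.5,0,0,0,0,0,0],[1.5,0,0,-2.5,0,0,0],[1.5,0,0,-1,0,0,0],[1.5,0,0,0,0,0,0],[1.5,0,0,0,0,0,0]]]'
```

```text
clock: 40.38
position: [0.5362, 0.039, 0.095]
ee_rot: [0.699, 0.715, 0.0, 0.0]
ft_force: [-0.1, -0.6, 0.2]
grip_width: 0.247
grasp_force: 39.3
```

```bash
python3 -m crank '[[[1.5,0.02,0,-1.5,0,0,0],[1.5,0,0,-1,0,0,0],[1.5,0,0,-0.8,0,0,0],[1.5,0,0,-0.4,0,0,0],[1.5,0,0,-0.3,0,0,0],[1.5,0,0,0,0,0,0]]]' && python3 -m crank '[[[3.2,0,0,0,0,0,0],[3.2,0,0,0,0,0,0],[3.2,0,0,2,0,0,0],[3.2,0,0,4,0,0,0],[6,0,0,2.5,0,0,0],[6,-0.55,-4.3,0,0,0,-5.2],[6,-0.6,-4.35,0,0,0,-5.2],[6,-0.6,-4.35,0,0,0,-5.2],[6,-0.6,-4.35,0,0,0,-5.2],[6,-0.6,-4.35,0,0,0,-5.2],[6,-0.6,-4.35,0,0,0,-5.2],[6,-0.6,-4.35,0,0,0,-5.2],[6,-0.6,-4.35,0,0,0,-5.2],[6,-0.6,-4.35,0,0,0,-5.2],[6,-0.6,-4.35,0,0,0,-5.5],[6,0,0,0,0,0,0],[6,0,0,0,0,0,0],[6,0,0,0,0,0,0]]]'; python3 -c "
from h import *
p,d=look(); show('t8.png',p)"
```

```text
clock: 41.12
position: [0.5363, 0.0393, 0.0545]
ee_rot: [0.699, 0.715, 0.0, 0.0]
ft_force: [0.0, -0.1, -0.2]
grip_width: 0.247
grasp_force: 39.3
clock: 43.38
position: [0.4774, -0.3938, 0.14]
ee_rot: [0.942, 0.335, 0.0, 0.0]
ft_force: [-0.1, -0.7, -0.4]
grip_width: 0.7
grasp_force: 0.0
box [array([0.462, 0.39 ]), array([0.405, 0.394])]
64 [424. 187.] [ 0.6556 -0.4115  0.6554 -0.4092  0.0777]
64 [419. 218.] [ 0.5778 -0.3948  0.5777 -0.3941  0.0687]
42 [421. 256.] [ 0.4795 -0.3939  0.4794 -0.3933  0.0689]
76 [194. 236.] [0.5317 0.1838 0.5308 0.183  0.0864]
70 [213. 235.] [0.532  0.1346 0.5315 0.1344 0.087 ]
70 [232. 235.] [0.5336 0.0888 0.5326 0.0881 0.0876]
70 [251. 234.] [0.5345 0.0395 0.5335 0.0401 0.0872]
43.425 [ 0.47726864 -0.39402001  0.13990718] [9.42083588e-01 3.35377983e-01 3.32111773e-04 1.04909126e-04]
```

```bash
python3 -m crank '[[[6,0,-0.1,-4,0,0,0],[6,0,0,-4,0,0,0],[6,0,0,-3.5,0,0,0],[6,0,0,-1.3,0,0,0],[6,0,0,-0.6,0,0,0],[6,0,0,0,0,0,0],[3,0,0,0,0,0,0],[3,0,0,0,0,0,0],[3,0,0,0,0,0,0],[3,0,0,0,0,0,0]]]' 20 && python3 -m crank '[[[4.6,0,0,0,0,0,0],[4.6,0,0,0,0,0,0],[4.6,0,0,1.4,0,0,0],[4.6,0,0,1.4,0,0,0],[1.5,0,0,0,0,0,0],[1.5,0,0,0,0,0,0],[1.5,0,0,0,0,0,0],[1.5,0,0,0,0,0,0],[1.5,0,0,0,0,0,0]]]' 40
```

```text
clock: 44.68
position: [0.4772, -0.3968, 0.0067]
ee_rot: [0.942, 0.334, 0.0, 0.001]
ft_force: [-1.5, 1.9, 6.3]
grip_width: 0.417
grasp_force: 19.8
clock: 45.8
position: [0.4771, -0.3968, 0.0345]
ee_rot: [0.942, 0.334, 0.0, 0.001]
ft_force: [-1.2, 1.4, 9.7]
grip_width: 0.245
grasp_force: 38.7
```

```bash
python3 -m crank '[[[1.5,0,0,2,0,0,0],[1.5,0,0,4,0,0,0],[1.5,0,0,3.6,0,0,0],[1.5,0.6,3.8,0,0,0,5.2],[1.5,0.6,3.9,0,0,0,5.2],[1.5,0.6,3.9,0,0,0,5.2],[1.5,0.6,3.9,0,0,0,5.2],[1.5,0.6,3.9,0,0,0,5.2],[1.5,0.6,3.9,0,0,0,5.2],[1.5,0.6,3.9,0,0,0,5.2],[1.5,0.6,3.9,0,0,0,5.2],[1.5,0.6,3.9,0,0,0,5.2],[1.5,0.65,3.8,0,0,0,5.5],[1.5,0,0,0,0,0,0],[1.5,0,0,-2.5,0,0,0],[1.5,0,0,-1,0,0,0],[1.5,0,0,0,0,0,0],[1.5,0,0,0,0,0,0]]]'
```

```text
clock: 48.05
position: [0.5375, -0.0083, 0.095]
ee_rot: [0.699, 0.715, 0.0, 0.0]
ft_force: [0.0, -0.5, -0.5]
grip_width: 0.247
grasp_force: 39.2
```

```bash
python3 -m crank '[[[1.5,0,-0.05,-1.5,0,0,0],[1.5,0,0,-1,0,0,0],[1.5,0,0,-0.8,0,0,0],[1.5,0,0,-0.4,0,0,0],[1.5,0,0,-0.3,0,0,0],[1.5,0,0,0,0,0,0]]]' && python3 -m crank '[[[3.2,0,0,0,0,0,0],[3.2,0,0,0,0,0,0],[3.2,0,0,2,0,0,0],[3.2,0,0,4,0,0,0],[3.2,0,0,2.5,0,0,0],[0,-2.3,1.1,0,0,0,10],[0,-2.3,1.1,0,0,0,10],[0,-2.3,1.1,0,0,0,10],[0,-2.3,1.1,0,0,0,10],[0,-2.3,1.1,0,0,0,10],[0,-2.3,1.1,0,0,0,10],[0,0,1.1,0,0,0,10],[0,0,1.1,0,0,0,10],[0,0,0.8,0,0,0,10],[0,0,0,0,0,0,0],[0,0,0,0,0,0,0]]]'; python3 -c "
from h import *
p,d=look(); show('t9.png',ortho('top',p,.06,.38,.65,-.06,.26,2200))
p,d=eyes.camera('side'); show('s9.png',cv2.resize(p[170:310,200:390],None,fx=4,fy=4,interpolation=cv2.INTER_CUBIC))"
```

```text
clock: 48.8
position: [0.5373, -0.0087, 0.0545]
ee_rot: [0.699, 0.715, 0.0, 0.0]
ft_force: [0.9, 0.6, -0.2]
grip_width: 0.244
grasp_force: 39.3
clock: 50.8
position: [0.3992, 0.087, 0.1398]
ee_rot: [-0.01, 1.0, -0.0, 0.0]
ft_force: [0.1, -0.2, 0.3]
grip_width: -0.001
grasp_force: 0.0
box [array([0.462, 0.391]), array([0.405, 0.394])]
63 [424. 187.] [ 0.6557 -0.4104  0.6557 -0.4091  0.0789]
64 [419. 218.] [ 0.5779 -0.3945  0.5777 -0.3938  0.0688]
72 [194. 236.] [0.5325 0.184  0.5312 0.1831 0.0862]
69 [213. 235.] [0.5326 0.1348 0.532  0.1345 0.0865]
69 [232. 235.] [0.5339 0.0895 0.5328 0.0882 0.087 ]
72 [251. 234.] [0.5345 0.0395 0.5337 0.04   0.0859]
68 [270. 234.] [ 0.5347 -0.0083  0.5344 -0.0081  0.0871]
50.85 [0.39919296 0.08693743 0.13967439] [-1.00885858e-02  9.99949088e-01 -1.07025358e-04  1.71841455e-04]
```

View pics/t9.png

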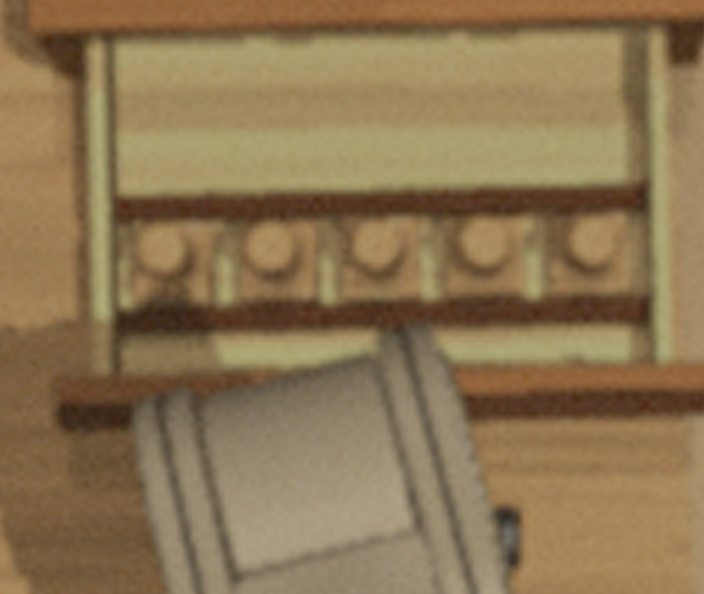

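View pics/s9.png

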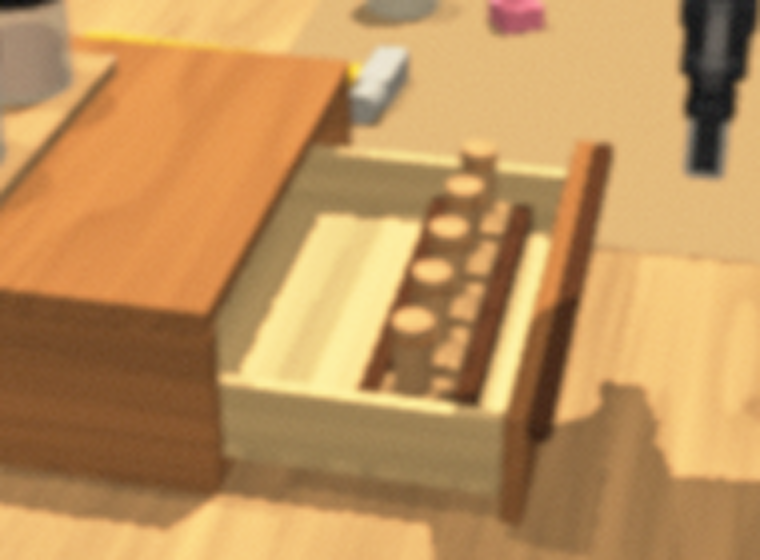

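All five legs stand flat between the battens: the tops are at rows ~245, columns 163–595 in t9.png, and the side view agrees. Next I'll push the drawer.

```bash
python3 -m crank '[[[0,0,0,-3,0,0,0],[0,0,0,-3,0,0,0],[0,0,0,-2.4,0,0,0],[0,0,0,0,0,0,0],[0,1,0,0,0,0,0],[0,1,0.02,0,0,0,0],[0,0.5,0.01,0,0,0,0],[0,0.3,0.01,0,0,0,0],[0,0.3,0.01,0,0,0,0],[0,0.3,0.01,0,0,0,0],[0,0.3,0.01,0,0,0,0],[0,0.3,0.01,0,0,0,0],[0,0.3,0.01,0,0,0,0],[0,0.3,0.01,0,0,0,0],[0,0.3,0.01,0,0,0,0]]]' && python3 -m crank '[[[0,0.3,0.01,0,0,0,0],[0,0.4,0.01,0,0,0,0],[0,0.5,0.01,0,0,0,0],[0,0.5,0.01,0,0,0,0],[0,0.5,0.01,0,0,0,0],[0,0.5,0.01,0,0,0,0],[0,0.5,0.01,0,0,0,0],[0,0.5,0.01,0,0,0,0],[0,0.5,0.01,0,0,0,0],[0,0.5,0.01,0,0,0,0]]]'
```

```text
clock: 52.78
position: [0.4478, 0.0883, 0.0552]
ee_rot: [-0.012, 1.0, -0.0, -0.001]
ft_force: [-3.5, -0.8, 2.0]
grip_width: 0.004
grasp_force: 1.6
clock: 54.02
position: [0.4953, 0.0894, 0.0553]
ee_rot: [-0.012, 1.0, 0.0, -0.0]
ft_force: [-3.1, 1.1, -1.6]
grip_width: -0.002
grasp_force: 1.6
```

```bash
python3 -m crank '[[[0,0.5,0.01,0,0,0,0],[0,0.5,0.01,0,0,0,0],[0,0.5,0.01,0,0,0,0],[0,0.5,0.01,0,0,0,0],[0,0.5,0.01,0,0,0,0],[0,0.5,0.01,0,0,0,0],[0,0.5,0.01,0,0,0,0],[0,0.5,0.01,0,0,0,0],[0,0.5,0.01,0,0,0,0],[0,0.5,0.01,0,0,0,0],[0,0.5,0.01,0,0,0,0],[0,0.5,0.01,0,0,0,0],[0,0.5,0.01,0,0,0,0],[0,0.5,0.01,0,0,0,0]]]'; python3 -c "
from h import *
p,d=eyes.camera('side'); show('s10.png',cv2.resize(p[170:310,200:390],None,fx=4,fy=4,interpolation=cv2.INTER_CUBIC))"
```

```text
clock: 55.78
position: [0.5655, 0.0908, 0.0554]
ee_rot: [-0.012, 1.0, 0.0, 0.0]
ft_force: [-2.8, 2.3, 0.6]
grip_width: 0.0
grasp_force: 1.6
```

View pics/s10.png

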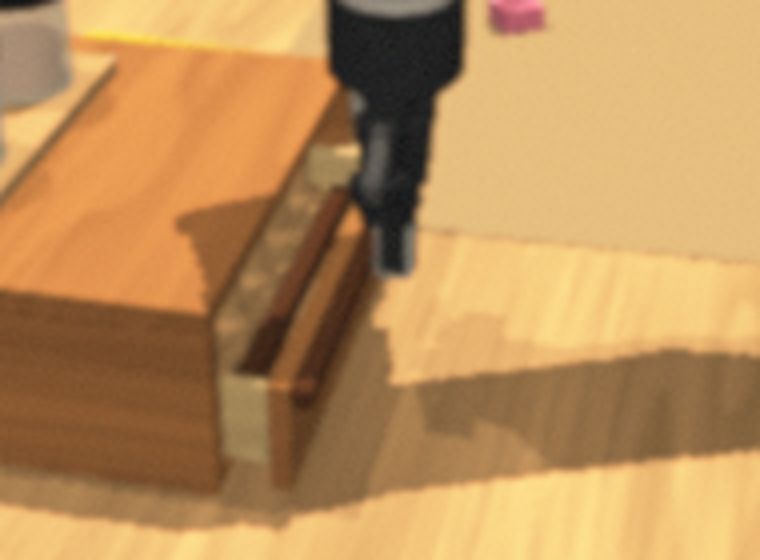

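The drawer is mostly in: there is a ~30 mm gap at crop (245,420), the leg tops pass under the roof, and the gripper body clears it.

```bash
python3 -m crank '[[[0,0.3,0,0,0,0,0],[0,0.3,0.01,0,0,0,0],[0,0.3,0.01,0,0,0,0],[0,0.2,0,0,0,0,0],[0,0.2,0,0,0,0,0],[0,0.2,0,0,0,0,0]]]' && python3 -m crank '[[[0,0.2,0,0,0,0,0],[0,0.2,0,0,0,0,0],[0,0.2,0,0,0,0,0]]]' && python3 -m crank '[[[0,0.2,0,0,0,0,0],[0,0.2,0,0,0,0,0]]]'
```

```text
clock: 56.58
position: [0.5797, 0.0908, 0.0553]
ee_rot: [-0.012, 1.0, -0.0, -0.001]
ft_force: [-9.1, -1.0, 6.8]
grip_width: -0.001
grasp_force: 4.3
clock: 56.95
position: [0.5839, 0.0909, 0.0551]
ee_rot: [-0.012, 1.0, -0.001, -0.002]
ft_force: [-15.8, -0.6, 11.3]
grip_width: 0.003
grasp_force: 7.6
clock: 57.2
position: [0.5889, 0.091, 0.0552]
ee_rot: [-0.012, 1.0, -0.0, -0.001]
ft_force: [-6.3, 0.3, 5.1]
grip_width: 0.003
grasp_force: 3.4
```

```bash
python3 -m crank '[[[0,0.2,0,0,0,0,0],[0,0.1,0,0,0,0,0],[0,0,0,0,0,0,0]]]' && python3 -m crank '[[[0,0.1,0,0,0,0,0],[0,0.1,0,0,0,0,0],[0,0,0,0,0,0,0]]]'
```

```text
clock: 57.58
position: [0.5933, 0.091, 0.0553]
ee_rot: [-0.012, 1.0, 0.0, 0.0]
ft_force: [-1.6, 0.8, 0.0]
grip_width: 0.003
grasp_force: 0.7
clock: 57.95
position: [0.5933, 0.091, 0.0552]
ee_rot: [-0.012, 1.0, -0.0, -0.002]
ft_force: [-12.0, -0.2, 7.8]
grip_width: -0.001
grasp_force: 6.1
```

Position has stopped at 0.5933 while the force rises, so the drawer is seated on its stop. Backing off slowly, then checking.

```bash
python3 -m crank '[[[0,-0.5,0,0,0,0,0],[0,-2,0,0,0,0,0],[0,-4,0,0,0,0,0],[0,-4,0,0,0,0,0],[0,-4,0,3,0,0,0],[0,-3,-4,4,0,0,0],[0,0,-5,3,0,0,0],[0,0,-5,0,0,0,0],[0,0,-5,0,0,0,0],[0,0,0,0,0,0,0],[0,0,0,0,0,0,0]]]'; python3 -c "
from h import *
p,d=look(); 
q,e=eyes.camera('side'); show('f.png',np.vstack([cv2.resize(q[140:310,140:390],(560,380)),p[90:300,:]]))
P=cloud('top',d)
for u in (200,230,260): print([tuple(np.round(P[v,u],3).tolist()) for v in range(190,212,3)])"
```

```text
clock: 59.32
position: [0.4211, -0.0977, 0.1545]
ee_rot: [-0.012, 1.0, -0.0, 0.0]
ft_force: [-0.5, -0.8, 0.8]
grip_width: -0.0
grasp_force: 0.0
box [array([0.461, 0.39 ]), array([0.405, 0.394])]
65 [425. 187.] [ 0.6542 -0.4115  0.6554 -0.4101  0.0782]
65 [419. 218.] [ 0.5778 -0.3943  0.5775 -0.394   0.0683]
59.375 [ 0.42108579 -0.09717717  0.15449832] [-1.25152653e-02  9.99921639e-01 -7.15942850e-05  2.81660468e-04]
[(0.642, 0.166, 0.114), (0.634, 0.166, 0.114), (0.627, 0.166, 0.114), (0.639, 0.176, 0.013), (0.618, 0.169, 0.079), (0.611, 0.17, 0.074), (0.604, 0.17, 0.072), (0.609, 0.177, -0.003)]
[(0.643, 0.092, 0.109), (0.634, 0.091, 0.116), (0.627, 0.091, 0.109), (0.638, 0.096, 0.02), (0.619, 0.093, 0.075), (0.611, 0.093, 0.075), (0.604, 0.093, 0.069), (0.61, 0.097, -0.006)]
[(0.641, 0.017, 0.117), (0.633, 0.017, 0.118), (0.629, 0.016, 0.099), (0.628, 0.016, 0.069), (0.619, 0.016, 0.073), (0.611, 0.016, 0.076), (0.604, 0.016, 0.068), (0.607, 0.016, 0.006)]
```

View pics/f.png

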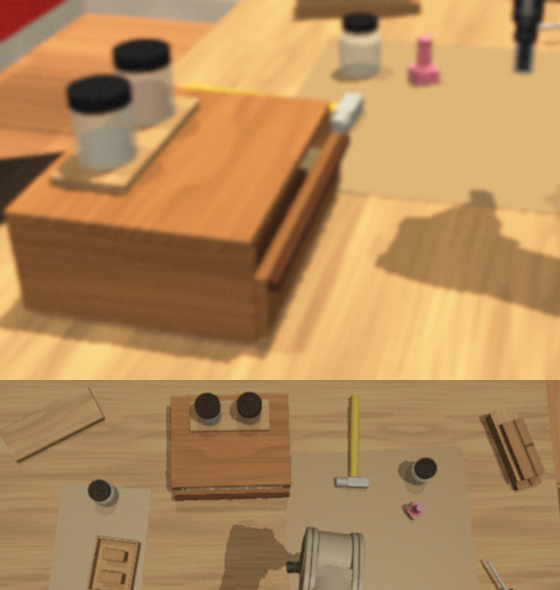

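The drawer is flush (side view, crop 300,215). The board's back is at about 0.625, against the cabinet front at 0.627. The jars, hammer and pink leg haven't moved, and both offcuts are in the box.

```bash
python3 -c "
from workcell import job
print(job.hand_in())"
```

```text
the job is handed in; nothing more can be done
None
```

The job is handed in at about 59 s: both offcuts are in the scrap box, all five legs were stood foot-down in the groove (last seen just before closing), the drawer is pushed home past its catch, and the jars, hammer and pink leg look untouched.

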